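# Pin the slide case shut

## Task

Make the blue slide case ready for transport: close its lid fully, then take the slim pin with the straight cylindrical grip out of the stand and push it down through the holes of both steel tabs at the front of the case until its collar rests on the upper tab, and let go. Leave the stout ball-headed pin in the stand and do not disturb the other things on the worktop.

Things in the scene. Friction and masses are not known exactly. Their poses are not given: they have to be found in the camera images.
- case: blue plastic case, 70 x 98 x 55 mm (x, y, z) when closed, fixed. Origin: centre of its underside; z up, x from its front (face at x = -33 mm) to its hinge at the back. Two steel tabs, 28 mm wide, 5 mm thick, stand out 36 mm from the front, left of centre (y 12 to 40 mm): the lower on the case, the upper on the lid, one above the other when shut. Each has a round 11 mm hole straight through.
- case_lid (a joint): angle of the case lid: 0 is shut, it grows as the lid opens, up to 1.6 (upright). The hinge is stiff (about 0.05 N m): the lid stays at whatever angle it is left, and is shut by pushing its outer face over and down to the stop.
- lid_hinge (a point): middle of the lid's hinge line, which runs along the case's y, 32 mm behind its origin, 35.5 mm above the worktop. The lid reaches 65 mm from it to its front edge (its tab to 101 mm); its flat outer face lies 19.5 mm from the hinge line, above it when the lid is shut (55 mm above the worktop).
- base_hole (a point): centre of the hole in the lower tab, at the tab's upper face: x = -53, y = 26 mm from the case's origin, 33.5 mm above the worktop. Does not move with the lid.
- lid_hole (a point): centre of the hole in the lid's tab, at the tab's upper face; moves with the lid. With the lid shut it is 8 mm straight above base_hole, 41.5 mm above the worktop. z is the hole's axis.
- stand: fixed open aluminium stand, 50 x 122 x 42 mm; origin: centre of its underside, long side along its y. Its 5 mm top plate (upper face 42 mm high) has two 14 mm holes, at y = +40 and -40 mm; one holds the slim pin, the other the stout pin, either way round, each hanging by its collar, grip upward. Lift them straight up.
- slim_pin_center (a point): centre, half-way up, of the slim steel pin, 83 mm long, about 50 g, upright, z along it towards the grip. From the tip: shank 8 mm across, 34 mm long, its first 8 mm tapered; collar 22 mm across, 4 mm thick; straight cylindrical grip 15 mm across, 45 mm long, with fine dark grooves. The grip runs from 3.5 mm below the centre to 41.5 mm above it.
- slim_pin_collar (a point): centre of the underside of the slim pin's collar, 7.5 mm below its centre and 34 mm above its tip; this face rests on the stand, and at the end on the lid's tab.
- stout_pin_collar (a point): the same point of the stout steel pin (12 mm shank, too thick for the tabs; 22 mm collar; ball head of 28 mm, its top 44 mm above this point). It stays in the stand.
- amber_vial: small brown bottle with a metal cap, 25 mm across, 50 mm high, standing loose; origin: centre of its underside.
- petri: flat round closed dish, 62 mm across, 16 mm high, loose; origin: centre of its underside.
- cover_slips: small dark box, 34 x 50 x 16 mm, loose; origin: centre of its underside.
Mind the look-alikes: they are no part of the job. What is shaped like the case but pink or turquoise is not meant. Leave any purple look-alike of the part that bears slim_pin_center alone.

How it is judged:
By the outcome, as a careful person would: the job done as asked, in the order asked, and still so for the second after the job is handed in, with the robot touching nothing.
It also fails if it takes over 64 s, if anything falls off the work surface, if the arm or the gripper's body presses on something with over 40 N, if the wrist force passes 120 N, or if a joint passes its speed limit or range.

## Robot

A 6-joint arm with a two-finger parallel gripper is mounted at the origin on a cart in front of the work surface, level with it; the furniture and walls round the work are solid. World frame = base frame: x ahead of the robot, y to its left, z up, the work surface at z = 0. Lengths are in mm, angles in degrees, forces in N, time in s.
With the tool pointing down it reaches from about 350 to 850 mm from the base axis. Payload 8.1 kg.
Tool frame: the origin (TCP) lies between the finger pads; the fingertips stand 17 mm ahead of it and the grasp point (between the pads) lies 2 mm behind it; z points along the fingers, y is the line along which they close (so a half turn about z gives the same grasp; the last joint's range is limited). The gripper opens to 85 mm and grips with 20 to 120 N. Pads are 22 mm wide; open, the fingers measure 114 mm over their backs; the gripper's body (76 mm by 85 mm) begins 54 mm behind the grasp point. The pads swing forward as they close: fully open they stand 13 mm farther back than shut.
Start: joints at [65.294, 7.471, 85.268, -0, 87.261, -4.893], TCP at [203.348, 564.495, 248.292] pointing down, gripper open.
Joint ranges: [-169.43, 169.43], [-51.17, 129.36], [1.28, 143.12], [-76.62, 256.62], [0, 156.53], [-152.29, 152.29]. Speed limits (degrees/s): [136.94, 136.94, 159.86, 180, 180, 180].

## Interface

Orientations are given as [roll, pitch, yaw] about the fixed x, y, z axes, in that order (R = Rz(yaw) Ry(pitch) Rx(roll)).
In Python, from bench import sense, snapshot, hand_in, trace, place_of gives the robot as it stands.
- The arm moves only by the shell command python3 -m handwheel 'ROWS' [FORCE]. ROWS is JSON, a list of rows, each a list of 7 numbers: the opening, from -1 (shut) to 1 (fully open), then the shift along the tool's x, y, z in cm, then the turn, a rotation vector about the tool's x, y, z in rad. A call has 1 to 12 rows; each row shifts and turns the commanded pose from where the row before left it, along the tool's axes as they then stand; what a row does not reach is not made up. A row lasts 1/12 s, in which the tool goes at most 41.7 mm and 7.16 degrees, less where a joint would pass 70% of its speed; a pose out of reach is approached as far as the arm can. A call with a gripper value outside its range is refused whole. The fingers move at their own pace and stop on an object; FORCE is the grip in N (left out, the last holds). Time passes only in rows, so rows that do not move let the fingers close. It gives the time, the measured TCP pose, the force, the opening and the grip force at its end, in the units of the state.
- sense(): the state, without advancing time (a new reading comes with each control period).
- snapshot(name): name is "scene" or "top" or "wrist"; returns a dict with "image" (480x640x3 uint8, red, green, blue), "intrinsics" (3x3 intrinsics, pixels), "R" (3x3) and "t" (3): a world point X has camera coordinates R X + t. Camera axes: x right, y down, z forward; pixel columns grow to the right and rows downward; lengths in mm; the calibration is good to about 2 mm. A picture is of the moment at which its call begins. There is no depth.
- hand_in(): hands the job in; it is judged then, once.
Trained networks look in a picture, given as the dict that the camera call returned (one of the last four; its "shot" number tells which), for a name from the list of things; names that differ only in an ending like _2 or _b are one class to them, and where a whole thing is asked for, a point or a joint stands for the part that bears it (a point fixed in the world has none). Each returns a list of dicts, best first, with "conf" (0 to 1); they miss things now and then, are a little off and sometimes report something else, mostly with a low value. They report only what shows in the picture. A call takes as long as a camera call. They do not tell look-alikes from the thing itself.
- trace(picture, query): "pixels" (480x640 bool, what is visible of it).
- place_of(picture, query): "location" ([x, y, z] in mm, in world coordinates, good to about 4 mm: a listed point, or the origin of a listed thing).
The state is a dict: "time": time; "joint_pos": joint angles; "qd": joint speeds; "joint_efforts": joint torques, N m; "tool_pos": TCP position; "tcp_rot": TCP orientation; "ft_force": force on the tool from outside, world axes, zero at the start; "wrist_torque": the same for the moment, N m; "finger_gap": finger opening in mm; "grip_force": force on a finger pad.
Only numpy, scipy, OpenCV 4.12 (cv2) and the standard library are available. Lean on these libraries where they do the work, as an engineer would, in place of code of your own. Each camera call takes 0.05 s, during which the arm holds its last target. There are 200 camera calls.

## Working session

There is one attempt and no reset: what is moved stays moved. The work goes in short steps, Python scripts to look and compute and a shell command to move; the robot and the scene stay as the last step left them, time stands still between calls to the robot, and variables do not carry over. Pictures are saved under pics/ and viewed, at most 10 in all, crops included, and the job is handed in when it is done.

```bash
mkdir -p pics; ls; cat > h.py <<'E'
import numpy as np, cv2
from bench import sense, snapshot, trace, place_of
def save(p,n,crop=None,s=1):
    im=p["image"][...,::-1]
    if crop: im=im[crop[1]:crop[3],crop[0]:crop[2]]
    cv2.imwrite("pics/"+n,cv2.resize(im,None,fx=s,fy=s,interpolation=cv2.INTER_CUBIC))
def proj(p,X):
    c=np.array(p["R"])@np.array(X,float)+p["t"]; u=np.array(p["intrinsics"])@c; return u[:2]/u[2]
def ray(p,uv):
    R=np.array(p["R"]);d=R.T@np.linalg.inv(p["intrinsics"])@np.array([*uv,1.]);return -R.T@np.array(p["t"]),d/np.linalg.norm(d)
def onz(p,uv,z):
    o,d=ray(p,uv);return o+d*(z-o[2])/d[2]
def tri(pairs):
    A=0;b=0
    for p,uv in pairs:
        o,d=ray(p,uv);M=np.eye(3)-np.outer(d,d);A=A+M;b=b+M@o
    return np.linalg.solve(A,b)
E
cat > a.py <<'E'
from h import *
s=sense();print({k:np.round(v,2) for k,v in s.items()})
a=snapshot("scene");b=snapshot("top")
save(a,"s1.png");save(b,"t1.png")
for n,p in(("scene",a),("top",b)):
    for q in["case","lid_hinge","base_hole","lid_hole","stand","slim_pin_center","slim_pin_collar","stout_pin_collar"]:
        for r in place_of(p,q)[:4]:
            print(n,q,round(r["conf"],2),np.round(r["location"]),np.round(proj(p,r["location"])))
E
python3 a.py
```

```text
pics
{'time': np.float64(0.0), 'joint_pos': array([65.29,  7.52, 85.33, -0.  , 87.26, -4.9 ]), 'qd': array([-0.03,  0.03,  0.04,  0.01, -0.  ,  0.06]), 'joint_efforts': array([ 0.000e+00, -5.694e+01, -5.005e+01, -0.000e+00,  2.000e-02,
       -0.000e+00]), 'tool_pos': array([203.14, 564.  , 247.24]), 'tcp_rot': array([-1.7989e+02, -1.0000e-02,  1.6019e+02]), 'ft_force': array([0.33, 1.01, 0.72]), 'wrist_torque': array([ 0.02, -0.06,  0.02]), 'grip_force': np.float64(0.0), 'finger_gap': np.float64(85.35)}
scene case 0.8 [ 579. -108.   -4.] [337. 289.]
scene case 0.76 [523.  66.   2.] [276. 260.]
scene case 0.75 [462. 224.  -1.] [228. 243.]
scene case 0.6 [ 638. -328.   -2.] [430. 333.]
scene lid_hinge 0.92 [550.  62.  37.] [288. 245.]
scene lid_hinge 0.84 [ 666. -317.   37.] [441. 307.]
scene base_hole 0.62 [ 575. -302.   34.] [393. 316.]
scene base_hole 0.58 [527. -82.  32.] [308. 273.]
scene base_hole 0.5 [467.  92.  31.] [248. 249.]
scene lid_hole 0.78 [ 576. -304.   45.] [395. 311.]
scene lid_hole 0.76 [532. -82.  48.] [310. 265.]
scene lid_hole 0.53 [530.  90. 118.] [274. 208.]
s
[... 880 characters left out ...]
 34.] [339. 231.]
top base_hole 0.56 [ 474. -289.   41.] [423. 297.]
top base_hole 0.52 [467.  89.  35.] [245. 298.]
top lid_hole 0.62 [ 577. -303.   44.] [430. 249.]
top lid_hole 0.51 [527.  90. 118.] [240. 269.]
top lid_hole 0.48 [536. -80.  40.] [324. 267.]
top lid_hole 0.37 [ 475. -293.   49.] [426. 297.]
top stand 0.63 [ 476. -333.   -1.] [439. 296.]
top slim_pin_center 0.49 [ 397. -314.   40.] [434. 334.]
top slim_pin_center 0.47 [ 475. -294.   49.] [426. 297.]
top slim_pin_collar 0.54 [ 476. -292.   45.] [424. 297.]
top slim_pin_collar 0.54 [ 479. -334.   -4.] [439. 295.]
top slim_pin_collar 0.47 [ 399. -316.   32.] [435. 333.]
top stout_pin_collar 0.59 [ 481. -372.   44.] [462. 294.]
```

View pics/s1.png

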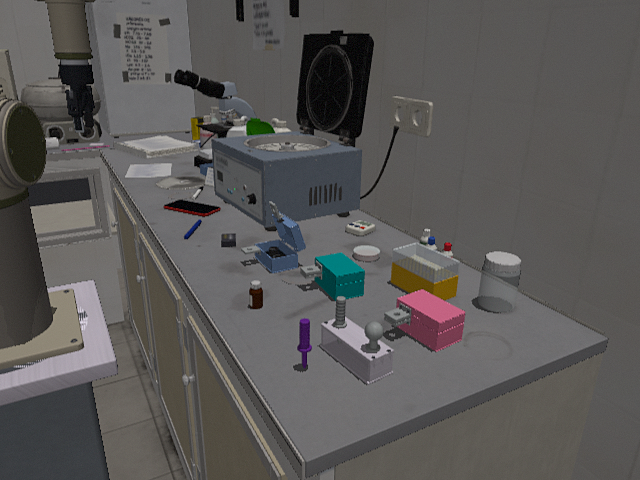

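View pics/t1.png

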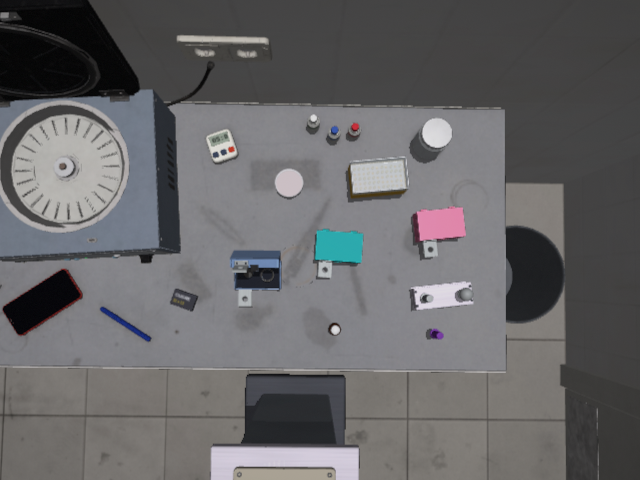

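The pin candidates in the scene view are the steel pin with a straight grip in the stand (340,312), the steel ball-headed pin in the stand (373,335), and a purple look-alike outside the stand (304,340). The case candidates are blue with an open lid (276,255), turquoise (340,275) and pink (430,318). The blue case and the steel straight-grip pin fit the description. I'll confirm the pin with one enlarged crop and triangulate it.

```bash
cat > b.py <<'E'
from h import *
a=snapshot("scene");b=snapshot("top")
save(a,"s2.png",(225,190,405,390),3)
def m(p,q,near):
    for r in trace(p,q):
        ys,xs=np.nonzero(r["pixels"]);
        if len(xs) and np.hypot(xs.mean()-near[0],ys.mean()-near[1])<14: return (xs.mean(),ys.mean()),xs,ys
    return None
for q,na,nb in(("slim_pin_center",(340,312),(427,298)),):
    A=m(a,q,na);B=m(b,q,nb)
    print(q,A and A[0],B and B[0])
    if A and B: print(tri([(a,A[0]),(b,B[0])]), A[2].min(), A[2].max())
for q in["lid_hole","base_hole","lid_hinge","slim_pin_collar","slim_pin_center"]:
    L={n:[r["location"] for r in place_of(p,q)] for n,p in(("s",a),("t",b))}
    for x in L["s"]:
        for y in L["t"]:
            if np.linalg.norm(np.subtract(x,y))<15: print(q,np.round(tri([(a,proj(a,x)),(b,proj(b,y))]),1),np.round(x),np.round(y))
E
python3 b.py
```

```text
slim_pin_center (np.float64(340.0121580547112), np.float64(312.00911854103344)) (np.float64(425.96), np.float64(298.5466666666667))
[ 473.23012715 -292.08304728   63.99262118] 295 328
lid_hole [ 577.1 -302.4   44. ] [ 576. -303.   45.] [ 577. -302.   45.]
lid_hole [529.7  89.6 116.5] [532.  85. 118.] [527.  91. 116.]
lid_hole [531.8 -78.1  43.4] [531. -81.  45.] [531. -78.  46.]
base_hole [465.4  92.1  31.6] [466.  94.  31.] [466.  91.  36.]
base_hole [ 475.  -292.7   47.1] [ 477. -294.   48.] [ 473. -293.   43.]
lid_hinge [ 664.3 -318.2   37.4] [ 666. -318.   37.] [ 663. -317.   38.]
lid_hinge [551.   66.5  31.5] [547.  65.  33.] [554.  65.  35.]
lid_hinge [ 613.1 -112.5   39.9] [ 619. -107.   36.] [ 612. -112.   35.]
slim_pin_collar [ 410.  -358.8   11.4] [ 412. -354.    7.] [ 411. -359.   12.]
slim_pin_collar [ 476.  -290.2   38.4] [ 472. -293.   41.] [ 477. -290.   41.]
slim_pin_center [ 410.3 -361.3   10.8] [ 408. -363.   12.] [ 411. -362.   11.]
slim_pin_center [ 472.8 -293.6   48.3] [ 472. -292.   48.] [ 474. -294.   49.]
```

View pics/s2.png

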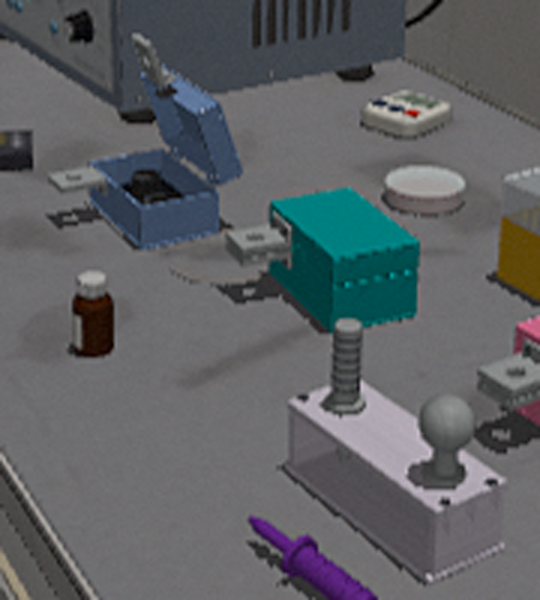

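The crop shows the straight-grip slim pin in the stand at crop (347,365), which is about (341,312) in the full view, at (474,-292). The blue case lid is open at about 71°, hinge at (551,66). The purple look-alike toppled by itself before any move, so I'll keep clear of it. Now I'll move to behind the lid.

```bash
python3 -m handwheel '[[-1,0,0,0,0,0,-0.1163],[-1,0,0,0,0,0,-0.1163],[-1,0,0,0,0,0,-0.1164],[-1,-1.5,-3.6,0,0,0,0],[-1,-1.5,-3.6,0,0,0,0],[-1,-1.5,-3.6,0,0,0,0],[-1,-1.5,-3.6,0,0,0,0],[-1,-1.5,-3.6,0,0,0,0],[-1,-1.5,-3.6,0,0,0,0],[-1,-1.5,-3.6,0,0,0,0],[-1,-1.5,-3.6,0,0,0,0],[-1,-1.5,-3.6,0,0,0,0]]' 30
```

```text
time: 2.6
tool_pos: [339.7, 239.3, 248.5]
tcp_rot: [180.0, 0.1, -179.8]
ft_force: [2.2, -0.5, -0.0]
finger_gap: 0.3
grip_force: 0.0
```

```bash
python3 -m handwheel '[[-1,-1.5,-3.6,0,0,0,0],[-1,-1.5,-3.6,0,0,0,0],[-1,-1.5,-3.6,0,0,0,0],[-1,-1.5,-3.6,0,0,0,0],[-1,-1.5,-3.6,0,0,0,0],[-1,-4,0,0,0,0,0],[-1,-4,0,0,0,0,0],[-1,-4,0,0,0,0,0],[-1,-3,0,0,0,0,0],[-1,-3,0,0,0,0,0],[-1,0,0,0,0,0,0],[-1,0,0,0,0,0,0]]'
```

```text
time: 3.6
tool_pos: [595.4, 61.6, 246.6]
tcp_rot: [-180.0, -0.2, -179.8]
ft_force: [-0.6, -0.3, -1.5]
finger_gap: -0.0
grip_force: 0.0
```

```bash
python3 -m handwheel '[[-1,0,0,3.7,0,0,0],[-1,0,0,3.7,0,0,0],[-1,0,0,3.7,0,0,0],[-1,0,0,3.6,0,0,0],[-1,0,0,0,0,0,0],[-1,1,0,0,0,0,0],[-1,1,0,0,0,0,0],[-1,1,0,0,0,0,0],[-1,1,0,0,0,0,0],[-1,1,0,0,0,0,0],[-1,1,0,0,0,0,0],[-1,1,0,0,0,0,0]]'
```

```text
time: 4.6
tool_pos: [525.7, 61.7, 104.8]
tcp_rot: [180.0, 0.2, -179.8]
ft_force: [1.5, 0.4, 0.3]
finger_gap: 0.1
grip_force: 0.4
```

```bash
python3 -m handwheel '[[-1,0.5,0,0,0,0,0],[-1,0.5,0,0.3,0,0,0],[-1,0.2,0,0.6,0,0,0],[-1,0,0,0.6,0,0,0],[-1,0,0,0.6,0,0,0],[-1,0,0,0.3,0,0,0],[-1,0,0,0,0,0,0]]'; cat > c.py <<'E'
from h import *
a=snapshot("scene");save(a,"s3.png",(200,190,440,390),3)
for q in["lid_hole","base_hole"]:
    print([np.round(r["location"]) for r in place_of(a,q)])
E
python3 c.py
```

```text
time: 5.18
tool_pos: [512.1, 61.4, 75.7]
tcp_rot: [-180.0, -0.2, -179.8]
ft_force: [-0.3, -0.4, -0.9]
finger_gap: 0.0
grip_force: 0.0
[array([ 578., -303.,   45.]), array([468.,  88.,  46.]), array([532., -82.,  42.])]
[array([ 577., -302.,   32.]), array([471.,  91.,  28.]), array([529., -82.,  35.])]
```

View pics/s3.png

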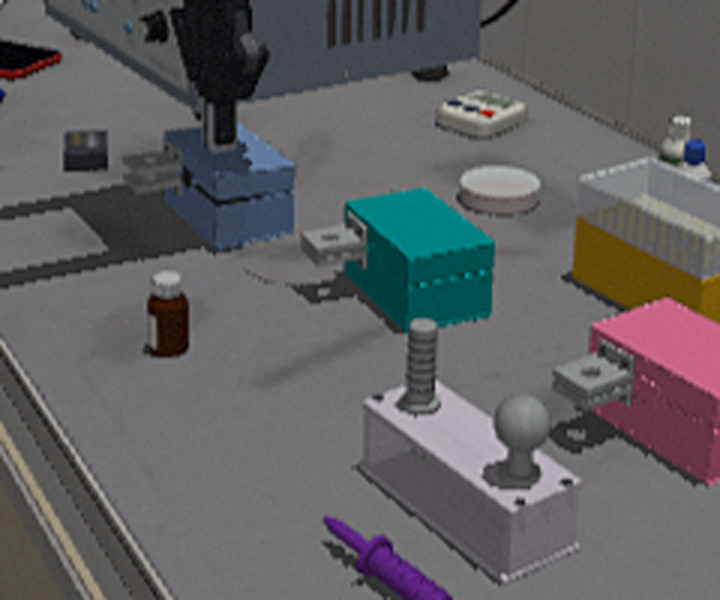

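The lid is nearly shut (crop 230,165). The purple pin lies by the stand. I'll press down to the stop.

```bash
python3 -m handwheel '[[-1,0,0,0.25,0,0,0],[-1,0,0,0.2,0,0,0],[-1,0,0,0.1,0,0,0],[-1,0,0,0.1,0,0,0],[-1,0,0,0,0,0,0]]'
```

```text
time: 5.75
tool_pos: [513.1, 61.5, 71.9]
tcp_rot: [-180.0, -0.0, -179.8]
ft_force: [-7.1, -0.6, 12.4]
finger_gap: 0.0
grip_force: 6.1
```

The lid is at the stop: tip at about 55 mm, 12 N. I'll back off and take wrist views of the tabs.

```bash
python3 -m handwheel '[[-1,0,0,-2,0,0,0],[-1,0,0,-4,0,0,0],[0,0,0,-4,0,0,0],[0,3.2,1,-2,0,0,0],[0,3.2,1,0,0,0,0],[0,0,0,0,0,0,0],[0,0,0,0,0,0,0]]'; cat > d.py <<'E'
from h import *
import sys
a=snapshot("scene");w=snapshot("wrist")
save(w,sys.argv[1]);print(np.round(sense()["tool_pos"],1))
print("cam",np.round(-np.array(w["R"]).T@w["t"],1))
for n,p in(("s",a),("w",w)):
  for q in["lid_hole","base_hole","lid_hinge"]:
    print(n,q,[(round(r["conf"],2),np.round(r["location"],1),np.round(proj(p,r["location"]))) for r in place_of(p,q) if abs(r["location"][1]-80)<60])
E
python3 d.py w1.png
```

```text
time: 6.33
tool_pos: [448.0, 81.7, 191.0]
tcp_rot: [180.0, 0.1, -179.8]
ft_force: [1.0, -0.3, 0.4]
finger_gap: 42.7
grip_force: 0.0
[449.3  81.2 190.9]
cam [376.2  81.4 316.3]
s lid_hole [(0.68, array([467.7,  87.9,  41.8]), array([249., 245.]))]
s base_hole [(0.46, array([466.4,  92.8,  32.5]), array([248., 248.]))]
s lid_hinge [(0.62, array([549.5,  67.4,  35.9]), array([287., 244.])), (0.21, array([465.7,  87.7,  37.8]), array([249., 247.]))]
w lid_hole [(0.57, array([468.3,  90.8,  42.4]), array([335., 250.]))]
w base_hole [(0.47, array([465.6,  88.9,  34.9]), array([332., 244.]))]
w lid_hinge [(0.8, array([556.4,  63.2,  36.6]), array([302., 341.]))]
```

View pics/w1.png

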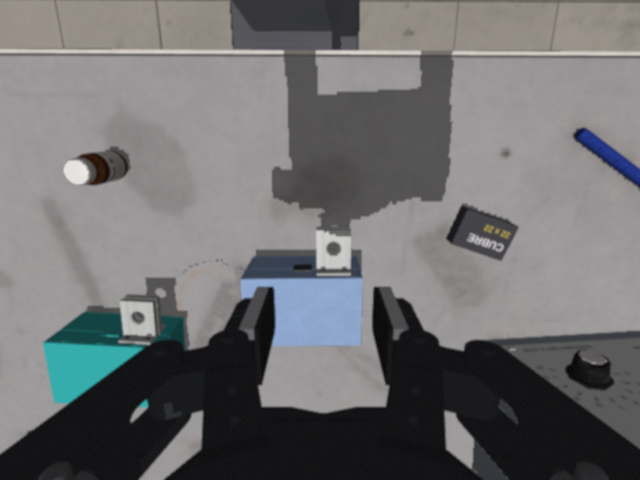

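The wrist view shows the blue case shut: the upper tab hole is at (334,249), with the turquoise look-alike at (138,317). I'll measure the hole precisely from two wrist positions.

```bash
cat > e.py <<'E'
from h import *
import sys
def hole(p,near=None):
    u,v=np.round(near).astype(int);r=14
    g=cv2.cvtColor(p["image"],cv2.COLOR_RGB2GRAY)[v-r:v+r+1,u-r:u+r+1]
    g=cv2.resize(g,None,fx=8,fy=8,interpolation=cv2.INTER_CUBIC)
    m=(g<cv2.threshold(g,0,255,cv2.THRESH_OTSU)[0]).astype(np.uint8)
    n,l,st,c=cv2.connectedComponentsWithStats(m)
    k=min([i for i in range(1,n) if st[i,4]>300 and st[i,4]<14000],key=lambda i:np.hypot(*(c[i]-8*r)))
    return (c[k]+.5)/8-.5+[u-r,v-r], st[k]/8
if __name__=="__main__":
    w=snapshot("wrist");h,s=hole(w,proj(w,[467,90,41.5]));print(h,s)
    print("at z41.5",np.round(onz(w,h,41.5),1))
    o,d=ray(w,h);print(repr((o.round(2).tolist(),d.round(5).tolist())))
E
python3 e.py; python3 -m handwheel '[[0,0,-3,0,0,0,0],[0,0,-3,0,0,0,0],[0,0,0,0,0,0,0],[0,0,0,0,0,0,0],[0,0,0,0,0,0,0]]'; python3 e.py
cat > f.py <<'E'
E

```

```text
[333.58813044 248.4979298 ] [   6.875    8.      14.75    14.125 1249.125]
at z41.5 [467.1  89.7  41.5]
([376.75, 81.15, 315.95], [0.31271, 0.02942, -0.94939])
time: 7.2
tool_pos: [449.2, 21.4, 190.7]
tcp_rot: [180.0, -0.0, -179.9]
ft_force: [-0.5, 0.3, 0.2]
finger_gap: 42.9
grip_force: 0.0
[406.72209969 248.37532509] [   7.       8.125   14.75    13.625 1225.625]
at z41.5 [467.1  89.5  41.5]
([376.64, 21.48, 316.17], [0.30439, 0.22911, -0.92459])
```

The hole is at (467.1, 89.6), and both views agree at z 41.5, so the lid is shut. Next, the pin.

```bash
python3 -m handwheel '[[0,0,-3.9,0,0,0,0],[0,0,-3.9,0,0,0,0],[0,0,-3.9,0,0,0,0],[0,0,-3.9,0,0,0,0],[0,0,-3.9,0,0,0,0],[0,0,-3.9,0,0,0,0],[0,0,-3.9,0,0,0,0],[0,0,-3.9,0,0,0,0],[0,0,0,0,0,0,0],[0,0,0,0,0,0,0],[0,0,0,0,0,0,0]]'; cat > g.py <<'E'
from h import *
w=snapshot("wrist");save(w,"w2.png");print(np.round(sense()["tool_pos"],1))
for q in["slim_pin_center","slim_pin_collar","stout_pin_collar"]:
    print(q,[(round(r["conf"],2),np.round(r["location"],1),np.round(proj(w,r["location"]))) for r in place_of(w,q)])
print(proj(w,[474,-292.5,91]),proj(w,[474,-292.5,42]))
E
python3 g.py
```

```text
time: 8.17
tool_pos: [450.4, -289.8, 190.3]
tcp_rot: [179.9, -0.0, -179.8]
ft_force: [-1.4, -0.2, -0.3]
finger_gap: 42.8
grip_force: 0.0
[ 450.5 -289.4  190.5]
slim_pin_center [(0.85, array([ 473.7, -291.8,   53.2]), array([320., 260.])), (0.6, array([ 411.2, -364.7,   14.4]), array([234., 173.]))]
slim_pin_collar [(0.93, array([ 476.8, -291.1,   40.8]), array([321., 258.])), (0.88, array([ 409.3, -353.3,   14.4]), array([247., 171.]))]
stout_pin_collar [(0.74, array([ 482.2, -368.6,   42.7]), array([227., 265.]))]
[318.804604   279.02672905] [319.48512585 255.24767166]
```

View pics/w2.png

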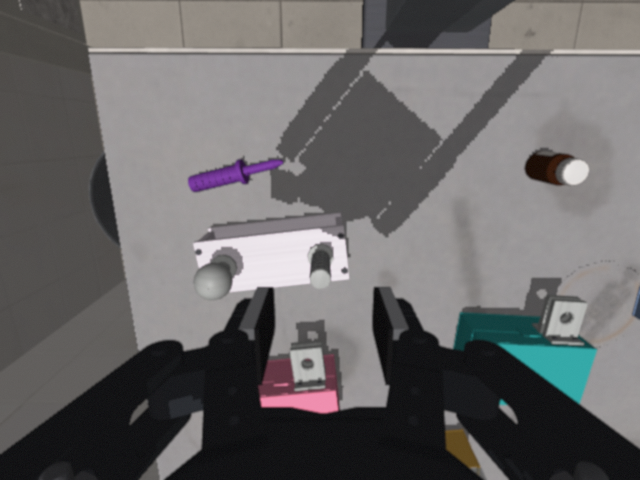

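The pin top is at (319,280) and its foot at (321,255), matching the projection of (474,-292). The ball-headed pin is at (213,280), and the purple one lies at (237,175). Now I'll grasp the slim pin.

```bash
python3 -m handwheel '[[0,-2.35,-0.25,0,0,0,0],[0,0,0,3,0,0,0],[0,0,0,3,0,0,0],[0,0,0,2.5,0,0,0],[0,0,0,2,0,0,0],[0,0,0,1.24,0,0,0],[0,0,0,0,0,0,0],[-1,0,0,0,0,0,0],[-1,0,0,0,0,0,0],[-1,0,0,0,0,0,0],[-1,0,0,0,0,0,0],[-1,0,0,0,0,0,0]]' 50
```

```text
time: 9.37
tool_pos: [474.7, -293.9, 75.3]
tcp_rot: [-179.9, 0.1, -179.8]
ft_force: [0.7, 1.3, 6.1]
finger_gap: 13.6
grip_force: 49.2
```

```bash
python3 -m handwheel '[[-1,0,0,0,0,0,0],[-1,0,0,0,0,0,0],[-1,0,0,0,0,0,0]]' 50
```

```text
time: 9.62
tool_pos: [474.7, -293.9, 75.3]
tcp_rot: [-179.9, 0.1, -179.8]
ft_force: [0.2, 0.9, 6.5]
finger_gap: 13.7
grip_force: 49.3
```

```bash
python3 -m handwheel '[[-1,0,0,-0.5,0,0,0],[-1,0,0,-1,0,0,0],[-1,0,0,-2,0,0,0],[-1,0,0,-3,0,0,0],[-1,0,0,-3,0,0,0],[-1,0,0,-2,0,0,0],[-1,0,0,0,0,0,0]]'; cat > i.py <<'E'
from h import *
import sys
w=snapshot("wrist");a=snapshot("scene");save(w,sys.argv[1],(200,200,460,400),3);s=sense();T=np.array(s["tool_pos"]);print(T.round(1),np.round(s["tcp_rot"],2))
for n,p in(("w",w),("s",a)):
  for q in["slim_pin_center","slim_pin_collar"]:
    print(n,q,[(round(r["conf"],2),np.round(r["location"],1),np.round(proj(p,r["location"]))) for r in place_of(p,q)])
print("exp collar",proj(w,T-[0,0,33]),"tip",proj(w,T-[0,0,67]))
E
python3 i.py w3.png
```

```text
time: 10.2
tool_pos: [476.0, -295.0, 195.4]
tcp_rot: [-179.7, 0.4, -179.8]
ft_force: [-0.5, -0.3, 0.5]
finger_gap: 13.4
grip_force: 48.9
[ 474.2 -293.7  190.2] [-1.7990e+02  1.4000e-01 -1.7982e+02]
w slim_pin_center [(0.91, array([ 409. , -366.1,   14.3]), array([239., 137.])), (0.64, array([ 473. , -295.5,  169.7]), array([322., 288.]))]
w slim_pin_collar [(0.72, array([ 477.7, -297.6,  161.7]), array([318., 290.])), (0.58, array([ 410. , -353.9,   12.3]), array([254., 138.]))]
s slim_pin_center [(0.66, array([ 475.8, -295. ,  165.6]), array([343., 253.])), (0.62, array([ 410.4, -364.8,   10.7]), array([326., 377.])), (0.46, array([467.6,  90.8,  39.6]), array([249., 245.]))]
s slim_pin_collar [(0.72, array([ 473.3, -294.8,  158. ]), array([342., 258.])), (0.59, array([ 409.1, -356.4,   10.5]), array([323., 374.]))]
exp collar [326.10327879 279.70162153] tip [326.02508375 256.33266816]
```

View pics/w3.png

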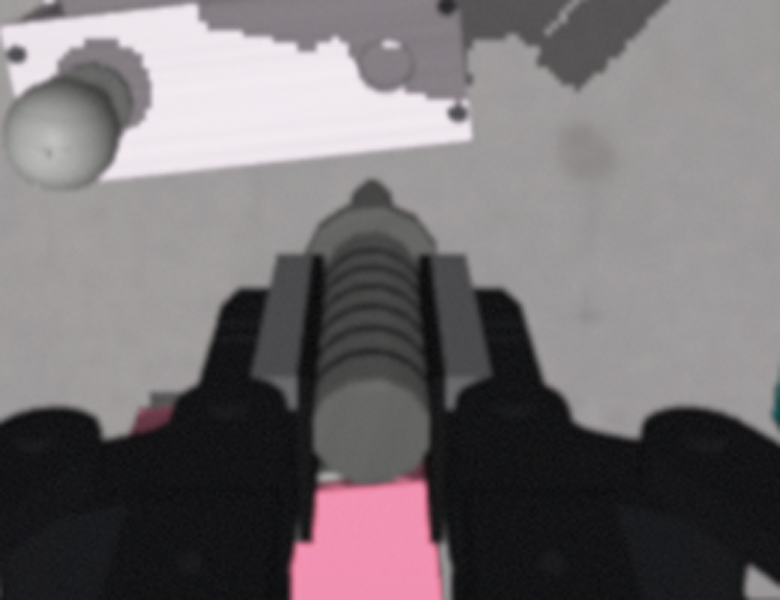

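The grasp is good: the pin is upright between the pads, with its tip at full-image (324,261). I'll carry it over the tabs, staying high, and compare tip and hole in one image.

```bash
python3 -m handwheel '[[-1,0,3.2,0,0,0,0],[-1,0,3.9,0,0,0,0],[-1,0,3.9,0,0,0,0],[-1,0,3.9,0,0,0,0],[-1,0,3.9,0,0,0,0],[-1,0,3.9,0,0,0,0],[-1,0,3.9,0,0,0,0],[-1,0,3.9,0,0,0,0],[-1,0.4,3.9,0,0,0,0],[-1,0.4,3.9,0,0,0,0],[-1,0,0,2.5,0,0,0],[-1,0,0,2.5,0,0,0]]'; python3 -m handwheel '[[-1,0,0,0.8,0,0,0],[-1,0,0,0,0,0,0],[-1,0,0,0,0,0,0],[-1,0,0,0,0,0,0]]'; sed -i 's/^print("exp/save(w,"f_"+sys.argv[1]);print("hole",proj(w,[467.1,89.6,41.5]));print("exp/' i.py; python3 i.py w4.png
```

```text
time: 11.5
tool_pos: [464.7, 92.5, 138.5]
tcp_rot: [180.0, 0.1, -179.5]
ft_force: [-0.1, -1.2, -2.1]
finger_gap: 14.0
grip_force: 49.1
time: 11.83
tool_pos: [465.1, 89.4, 131.5]
tcp_rot: [180.0, 0.1, -179.9]
ft_force: [0.2, 0.3, 0.1]
finger_gap: 13.9
grip_force: 49.1
[465.5  89.4 131.9] [ 1.7999e+02  1.3000e-01 -1.7988e+02]
w slim_pin_center [(0.55, array([463.4,  89.9, 107. ]), array([324., 292.])), (0.53, array([465.7,  90.6,  97.2]), array([325., 288.]))]
w slim_pin_collar [(0.64, array([465.5,  88.8,  97.8]), array([322., 288.]))]
s slim_pin_center [(0.61, array([ 410.9, -360.9,    8.9]), array([325., 376.])), (0.43, array([465.5,  89.3, 104.8]), array([247., 218.])), (0.18, array([463.4,  89.9,  98.5]), array([246., 221.]))]
s slim_pin_collar [(0.84, array([ 410.8, -353. ,    8.5]), array([323., 373.])), (0.6, array([463.3,  90.5, 100. ]), array([246., 220.]))]
hole [323.33326256 253.33302881]
exp collar [322.94125671 289.0935309 ] tip [323.01260878 264.05084611]
```

View pics/w4.png

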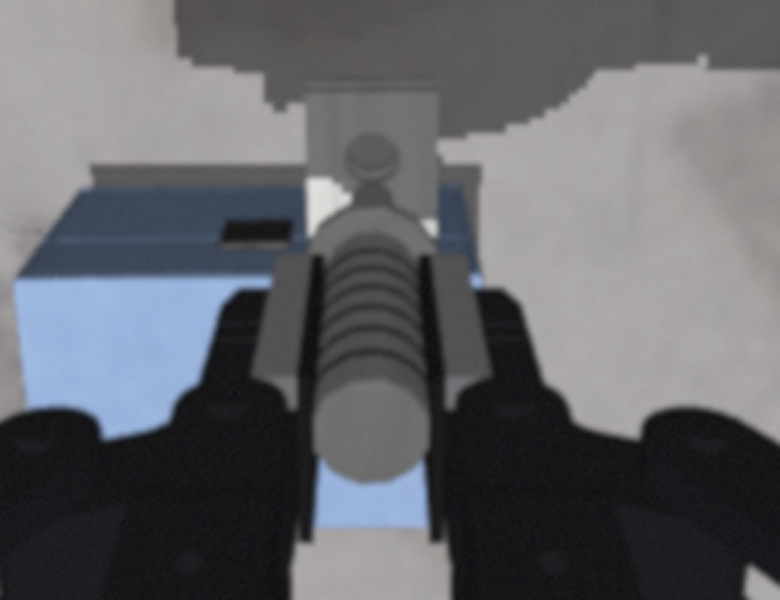

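The tip at (324.3,260) and the hole at (324,252.3) are aligned sideways. The hole is about 1–1.5 mm further out in x. I'll lower to just above the tab and look again.

```bash
python3 -m handwheel '[[-1,-0.12,0,0.8,0,0,0],[-1,0,0,0.7,0,0,0],[-1,0,0,0.4,0,0,0],[-1,0,0,0,0,0,0],[-1,0,0,0,0,0,0],[-1,0,0,0,0,0,0]]'; sed -i 's/(200,200,460,400),3/(274,210,374,285),7/' i.py; python3 i.py w5.png | grep -v " slim"
```

```text
time: 12.63
tool_pos: [465.5, 89.8, 111.3]
tcp_rot: [-180.0, -0.0, -179.8]
ft_force: [0.4, -0.3, -0.2]
finger_gap: 13.6
grip_force: 49.1
[465.8  89.9 111.6] [ 1.8000e+02  2.0000e-02 -1.7981e+02]
hole [322.48438297 264.20296157]
exp collar [322.87870473 288.89817045] tip [322.96630004 263.97483705]
```

View pics/w5.png

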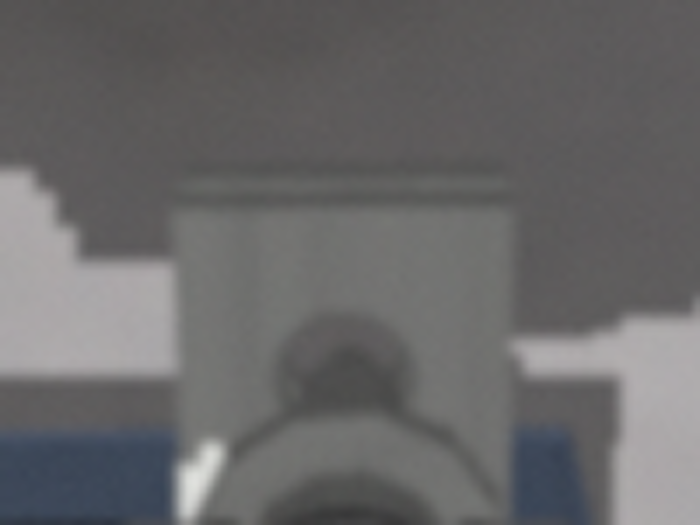

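The tip is over the hole: hole centre at crop (345,376), tip centre at about (348,375). It needs about 1 mm more in +x. I'll correct that and lower it in stages, watching the force.

```bash
python3 -m handwheel '[[-1,-0.11,-0.02,0,0,0,0],[-1,0,0,0.3,0,0,0],[-1,0,0,0.3,0,0,0],[-1,0,0,0.3,0,0,0],[-1,0,0,0.3,0,0,0],[-1,0,0,0,0,0,0],[-1,0,0,0,0,0,0]]'
```

```text
time: 13.52
tool_pos: [466.5, 89.6, 99.0]
tcp_rot: [-180.0, -0.0, -179.8]
ft_force: [-0.6, -0.1, -0.3]
finger_gap: 13.5
grip_force: 49.1
```

```bash
python3 -m handwheel '[[-1,0,0,0.3,0,0,0],[-1,0,0,0.3,0,0,0],[-1,0,0,0.3,0,0,0],[-1,0,0,0.3,0,0,0],[-1,0,0,0.3,0,0,0],[-1,0,0,0.2,0,0,0],[-1,0,0,0,0,0,0],[-1,0,0,0,0,0,0]]'
```

```text
time: 14.18
tool_pos: [466.6, 89.6, 82.2]
tcp_rot: [-180.0, -0.0, -179.8]
ft_force: [0.1, 0.4, -0.7]
finger_gap: 13.7
grip_force: 49.1
```

```bash
python3 -m handwheel '[[-1,0,0,0.3,0,0,0],[-1,0,0,0.2,0,0,0],[-1,0,0,0.1,0,0,0],[-1,0,0,0.1,0,0,0],[-1,0,0,0,0,0,0],[-1,0,0,0,0,0,0]]'
```

```text
time: 14.68
tool_pos: [466.6, 89.6, 75.3]
tcp_rot: [-180.0, -0.0, -179.8]
ft_force: [-0.1, -0.0, -0.8]
finger_gap: 13.6
grip_force: 49.1
```

```bash
python3 -m handwheel '[[-1,0,0,0.1,0,0,0],[-1,0,0,0.1,0,0,0],[-1,0,0,0.05,0,0,0],[-1,0,0,0,0,0,0],[-1,0,0,0,0,0,0]]'
```

```text
time: 15.1
tool_pos: [467.1, 89.7, 74.4]
tcp_rot: [180.0, 0.0, -179.8]
ft_force: [-6.2, -0.6, 13.7]
finger_gap: 13.6
grip_force: 50.3
```

The collar is seated: 13.7 N at the expected height. I'll release, rise and check.

```bash
python3 -m handwheel '[[-1,0,0,-0.1,0,0,0],[-0.2,0,0,0,0,0,0],[-0.2,0,0,0,0,0,0],[-0.2,0,0,0,0,0,0],[-0.2,0,0,0,0,0,0],[-0.2,0,0,-1,0,0,0],[-0.2,0,0,-3,0,0,0],[-0.2,0,0,-3,0,0,0],[-0.2,0,0,-4,0,0,0],[-0.2,0,0,-2,0,0,0],[-0.2,0,0,0,0,0,0],[-0.2,0,0,0,0,0,0]]'; cat > k.py <<'E'
from h import *
a=snapshot("scene");w=snapshot("wrist")
def c(p,b,s):
    return cv2.resize(p["image"][b[1]:b[3],b[0]:b[2],::-1],None,fx=s,fy=s,interpolation=cv2.INTER_CUBIC)
cv2.imwrite("pics/end.png",np.hstack([c(a,(210,190,410,390),2),c(w,(220,180,420,380),2)]))
for n,p in(("s",a),("w",w)):
  for q in["slim_pin_collar","lid_hole"]:
    print(n,q,[(round(r["conf"],2),np.round(r["location"],1)) for r in place_of(p,q)])
E
python3 k.py
```

```text
time: 16.1
tool_pos: [467.9, 89.7, 206.3]
tcp_rot: [180.0, 0.2, -179.8]
ft_force: [-0.2, -0.2, -0.2]
finger_gap: 34.3
grip_force: 0.0
s slim_pin_collar [(0.6, array([463.3,  89.2,  39.1])), (0.57, array([ 407.3, -353.3,    9.3]))]
s lid_hole [(0.7, array([ 575.2, -303.9,   41.4])), (0.64, array([529.3, -80.1,  41.8])), (0.63, array([465. ,  90.6,  44.6])), (0.57, array([467.6,  90.2,  40.6]))]
w slim_pin_collar [(0.86, array([468.8,  89. ,  39.1]))]
w lid_hole [(0.69, array([470.3,  93.3,  41.2])), (0.67, array([555. ,  62.4,  35.6])), (0.57, array([530.8, -81.2,  39.2]))]
```

View pics/end.png

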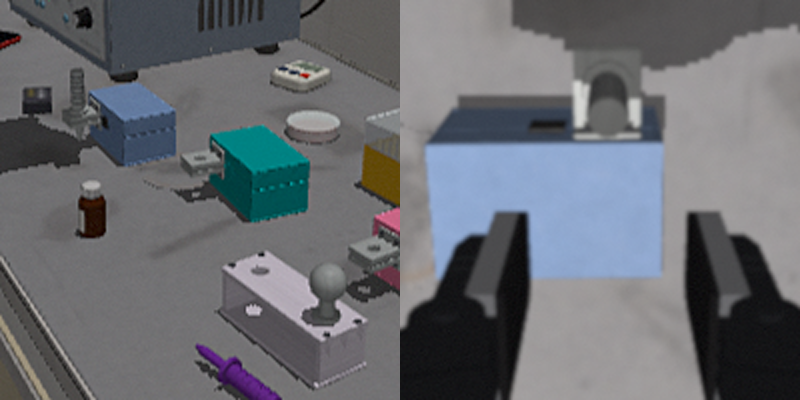

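The lid is shut. The pin stands upright in both tabs with its collar on the upper one (left view (77,100)), and the gripper is clear. The stout pin and everything else are undisturbed.

```bash
python3 -c "
from bench import hand_in
print(hand_in())"
```

```text
the job is handed in; nothing more can be done
None
```

The blue case's lid is fully shut and the slim pin is through both tabs with its collar on the upper one; the stout pin is still in the stand, the job is handed in, and the purple look-alike fell over by itself before the arm moved.

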